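# Fit the toothed divider into the cutlery tray and lock it

### The arm

A 6-joint arm with a two-finger parallel gripper is mounted at the origin on a cart in front of the work surface, level with it; the furniture and walls round the work are solid. World frame = base frame: x ahead of the robot, y to its left, z up, the work surface at z = 0. Lengths are in m, angles in rad, forces in N, time in s.
With the tool pointing down it reaches from about 0.35 to 0.775 m from the base axis. Payload 7.3 kg.
Tool frame: the origin (TCP) lies midway between the tips of the shut fingers; the grasp point (between the pads) lies robot.grasp_offset behind it (robot.grasp_offset is the distance from the TCP to the grasp point, in m); z points along the fingers, x is the direction in which the jaws open and shut, and the axes are right-handed (so a half turn about z gives the same grasp; the last joint's range is limited). The gripper opens to 92 mm and grips with 3 to 60 N. Pads are 19 mm wide; open, the fingers measure 130 mm over their backs; the gripper's body (75 mm by 190 mm) begins 47 mm behind the grasp point.
Start: joints at [-1.273, 0.342, 1.524, -0, 1.275, -0.146], TCP at [0.225, -0.474, 0.227] pointing down, gripper open.
Joint ranges: [-2.53, 2.53], [-0.77, 2.02], [0.04, 2.7], [-1, 4.14], [0.28, 2.66], [-3.11, 3.11]. Speed limits (rad/s): [2.57, 2.57, 3.14, 3.14, 3.14, 3.14].

### API

Orientations are given as [roll, pitch, yaw] about the fixed x, y, z axes, in that order (R = Rz(yaw) Ry(pitch) Rx(roll)).
In Python, from cell import robot gives the robot as it stands. The module is installed in compiled form; this text tells all that it offers.
- The arm moves only by the tool move_arm, never from a script. Its argument "increments" is a list of rows, each a list of 7 numbers: the finger opening in mm, from 0 to 91.8, then the shift along the tool's x, y, z in mm, then the turn, a rotation vector about the tool's x, y, z in rad. A call has 1 to 12 rows; each row shifts and turns the pose as measured when the row begins, along the tool's axes as they then stand; what a row does not reach is not made up. A row lasts 1/8 s, in which the tool goes at most 62.5 mm and 10.7 degrees, less where a joint would pass 70% of its speed; a pose out of reach is approached as far as the arm can. A call is refused whole if a number of a shift passes 62.5 or a number of a turn 0.188, either way. A call with a gripper value outside its range is refused whole. The fingers move at their own pace and stop on an object; "newtons" is the grip in N (left out, the last holds). Time passes only in rows, so rows that do not move let the fingers close. It gives the time, the measured TCP pose, the force and the opening at its end, in the units of the state.
- robot.observe(): the state, without advancing time (a new reading comes with each control period).
- robot.read_camera(name): name is "scene" or "top" or "wrist"; returns a dict with "img" (400x640x3 uint8, red, green, blue), "fx", "fy", "cx", "cy" (pixels), "k1" (the pictures are not rectified: a ray, as slopes to the right and down, at radius r is drawn at 1 + k1 r^2 times it, then the intrinsics apply), "T" (4x4, takes a point from camera to world coordinates). Camera axes: x right, y down, z forward; pixel columns grow to the right and rows downward; lengths in m; the calibration is good to about 2 mm. A picture is of the moment at which its call begins. There is no depth.
- robot.hand_in(): hands the job in, once; it reports no verdict.
Trained networks look in the newest picture that a camera, given by its name, has taken for a name from the list of things; names that differ only in an ending like _2 or _b are one class to them, and where a whole thing is asked for, a point or a joint stands for the part that bears it (a point fixed in the world has none). Each returns a list of dicts, best first, with "conf" (0 to 1); they miss things now and then, are a little off and sometimes report something else, mostly with a low value. They report only what shows in the picture. A call takes as long as a camera call.
- robot.look_for(thing, camera): "rect" ([left, top, width, height] in pixels, round what is visible of it).
The state is a dict: "time": time; "qpos": joint angles; "qvel": joint speeds; "joint_efforts": joint torques, N m; "tool_pos": TCP position; "tool_rot": TCP orientation; "contact_force": force on the tool from outside, world axes, zero at the start; "torque": the same for the moment, N m; "opening": finger opening in m.
Only numpy, scipy, OpenCV 4.12 (cv2) and the standard library are available. Lean on these libraries where they do the work, as an engineer would, in place of code of your own. Each camera call takes 0.05 s, during which the arm holds its last target.

### The job

Fit the loose wooden divider into the cutlery tray: lower it gently, feeling for the slots and never forcing it down on the wood between them, until all five tongues are in the runner's five slots and its foot bar sits flush. Then slide divider and runner together towards the keeper post until they stop, so that the foot bar's end is locked under the keeper's lip. Let go, and leave everything else where it stands.

Things in the scene. Friction and masses are not known exactly. Their poses are not given: they have to be found in the camera images.
- divider_grip (a point): Centre of the grip panel of the loose wooden divider, which stands upright on its tongues on the worktop; 62 mm above the tongue tips. x across its thickness, y along its length, z up. Panel: 100 long x 14 thick x 56 mm high; grip it across its thickness. The whole divider is 90 mm high, 170 mm long, about 0.16 kg, and the same after half a turn about z.
- divider: The same divider; origin at the tip of its middle tongue, axes as divider_grip. Five tongues in a row along y, 30 mm apart, the middle one at y = 0; each 24 mm in x, 10 mm in y, 22 mm long, square-ended; the last 3 mm only 20 mm in x. Above them the foot bar: 170 long x 26 wide x 12 mm high.
- tray: Fixed wooden cutlery tray, 190 (x) x 270 (y) mm, walls 36 mm high; origin at the centre of its underside, z up. Spoon and fork lie in it. Fully seated, the divider's foot bar rests on the runner with divider_grip 72 mm above this origin, at x = 0; slid home to the stop, divider_grip is at y = +29 to +31 mm.
- track (a point): Point of the tray at x = 0, y = 0, 32 mm above its origin, level with the flat top of the runner: a wooden bar 160 long (y) x 34 wide with five slots 30 mm apart, each 12.4 mm in y, 28 mm in x, 26 mm deep. It slides along y with about 9 N drag. At the start its middle slot is anywhere from 13 mm before to 13 mm past this point, not told: find it by touch or sight. Stop: slot at +30 mm.
- lip (a point): Middle of the free lower edge of the keeper's lip, at tray x = 0, y = +106 mm, 46.5 mm above the tray's origin. The keeper is the post at the tray's +y end; its lip reaches 12 mm from the post towards the runner, and the foot bar's end slides in beneath it with 2.5 mm to spare when the divider is fully seated.
- black_tub: Bystander: open black food tub, 79 x 99 x 53 mm; origin under its centre.
- orange: Bystander: orange, 77 mm wide; origin at its underside at the start.
- mug: Bystander: speckled mug with handle, 81 x 120 x 94 mm; origin under its centre.
- glass_dish: Bystander: small pale bowl, 120 mm wide, 59 mm high; origin under its centre.
- spoon: Bystander: steel spoon about 200 mm long lying along y in the tray, at x = -56 mm in the tray's frame; origin at its underside.
- fork: Bystander: steel fork about 200 mm long lying along y in the tray, at x = +56 mm in the tray's frame; origin at its underside.

How it is judged:
By the outcome, as a careful person would: the job done as asked, in the order asked, and still so for the second after the job is handed in, with the robot touching nothing.
It also fails if it takes over 67 s, if anything falls off the work surface, if the arm or the gripper's body presses on something with over 40 N, if the wrist force passes 120 N, or if a joint passes its speed limit or range.

## Working session

There is one attempt and no reset: what is moved stays moved. The work goes in short steps, Python scripts to look and compute and a tool call to move; the robot and the scene stay as the last step left them, time stands still between calls to the robot, and variables do not carry over. Pictures are saved under pics/ and viewed, and the job is handed in when it is done.

Besides the shell and the picture viewer there is one more tool, called after "Call:" by a JSON object that holds its "fn" and its "kwargs", one argument or row to a line. move_arm: Moves the arm, as the interface text tells. Its arguments: {"type":"object","properties":{"increments":{"type":"array"},"newtons":{"type":"number"}},"required":["increments"]}

```bash
mkdir -p pics
cat > h.py <<'E'
import numpy as np, cv2
from cell import robot
from scipy.spatial.transform import Rotation as R
def shot(name,fn):
    c=robot.read_camera(name); cv2.imwrite('pics/'+fn,cv2.cvtColor(c['img'],cv2.COLOR_RGB2BGR)); return c
def ray(c,u,v):
    K=np.array([[c['fx'],0,c['cx']],[0,c['fy'],c['cy']],[0,0,1]])
    p=cv2.undistortPoints(np.array([[[u,v]]],float),K,np.array([c['k1'],0,0,0.]))[0,0]
    T=np.array(c['T']); d=T[:3,:3]@np.array([p[0],p[1],1]); return T[:3,3],d
def atz(c,u,v,z):
    o,d=ray(c,u,v); return o+d*(z-o[2])/d[2]
def proj(c,P):
    T=np.array(c['T']); q=T[:3,:3].T@(np.array(P)-T[:3,3]); x,y=q[:2]/q[2]; r2=x*x+y*y
    s=1+c['k1']*r2; return c['fx']*x*s+c['cx'],c['fy']*y*s+c['cy']
E
python3 - <<'E'
from h import *
np.set_printoptions(precision=4,suppress=True)
import pickle
print(robot.grasp_offset, robot.observe())
for n in ['scene','top','wrist']:
    c=shot(n,n+'0.png'); pickle.dump(c,open(n+'0.pkl','wb')); print(n,np.array(c['T']),c['fx'],c['k1'])
    for t in ['divider','tray','lip']:
        print(t,[(np.round(r['rect']),round(r['conf'],2)) for r in robot.look_for(t,n)][:3])
E
```

```text
0.0188 {'time': 0.0, 'qpos': array([-1.273 ,  0.3427,  1.525 , -0.    ,  1.2754, -0.146 ]), 'qvel': array([-0.0004,  0.0008, -0.0004, -0.0012, -0.0009, -0.0019]), 'joint_efforts': array([ -0.0009, -43.1249, -24.4217,   0.0717,   0.0561,  -0.0001]), 'tool_pos': array([ 0.2253, -0.4737,  0.226 ]), 'tool_rot': array([-3.1414,  0.0016, -1.127 ]), 'contact_force': array([-0.3168, -1.0324, -0.2925]), 'torque': array([-0.0338,  0.0212,  0.0488]), 'opening': 0.0920571119909995}
scene [[-0.5503 -0.5578  0.6212 -0.337 ]
 [-0.8349  0.3687 -0.4086  0.6669]
 [-0.0011 -0.7436 -0.6687  0.9867]
 [ 0.      0.      0.      1.    ]] 445.7520076232977 -0.0016825787657625945
divider [(array([274., 207.,  52.,  33.]), 0.94)]
tray [(array([338., 163.,  73.,  58.]), 0.58), (array([275., 210.,  57.,  28.]), 0.23)]
lip [(array([371., 202.,  15.,   5.]), 0.63), (array([339., 163.,  70.,  54.]), 0.61)]
top [[-0.0245 -0.989   0.146   0.3108]
 [-0.9994  0.0277  0.0196  0.1173]
 [-0.0235 -0.1455 -0.9891  1.3453]
 [ 0.      0.      0.      1.    ]] 431.0288047642024 0.012765652662707667
divider []
tray [(array([356., 166.,  98.,  80.]), 0.64)]
lip [(array([356., 165.,  99.,  81.]), 0.71)]
wrist [[ 0.4294 -0.8662 -0.2557  0.2956]
 [-0.9031 -0.4116 -0.1224 -0.4411]
 [ 0.0007  0.2835 -0.959   0.3845]
 [ 0.      0.      0.      1.    ]] 350.96333430715214 -0.0036906809902863442
divider []
tray []
lip []
```

View pics/scene0.png

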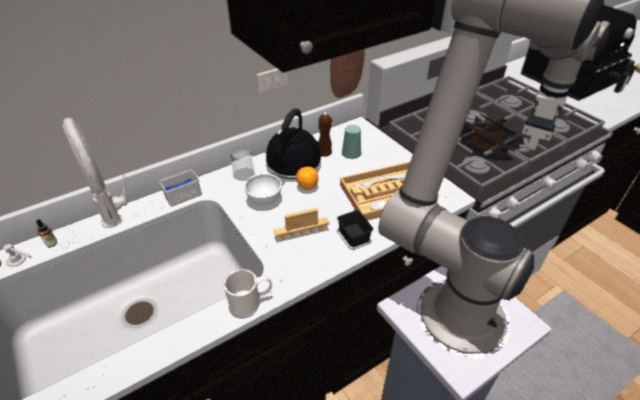

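View pics/top0.png

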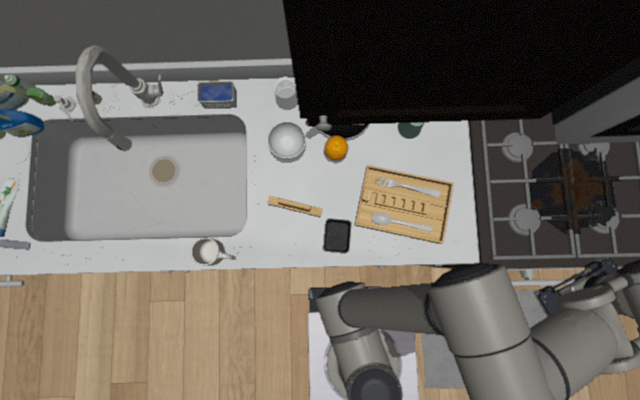

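Run:
```python
import cv2
a=cv2.imread('pics/top0.png'); cv2.imwrite('pics/top0c.png',cv2.resize(a[140:270,290:470],None,fx=4.4,fy=4.4,interpolation=cv2.INTER_CUBIC))
a=cv2.imread('pics/scene0.png'); cv2.imwrite('pics/scene0c.png',cv2.resize(a[130:260,250:430],None,fx=4.4,fy=4.4,interpolation=cv2.INTER_CUBIC))
```

```text
(no output)
```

View pics/top0c.png

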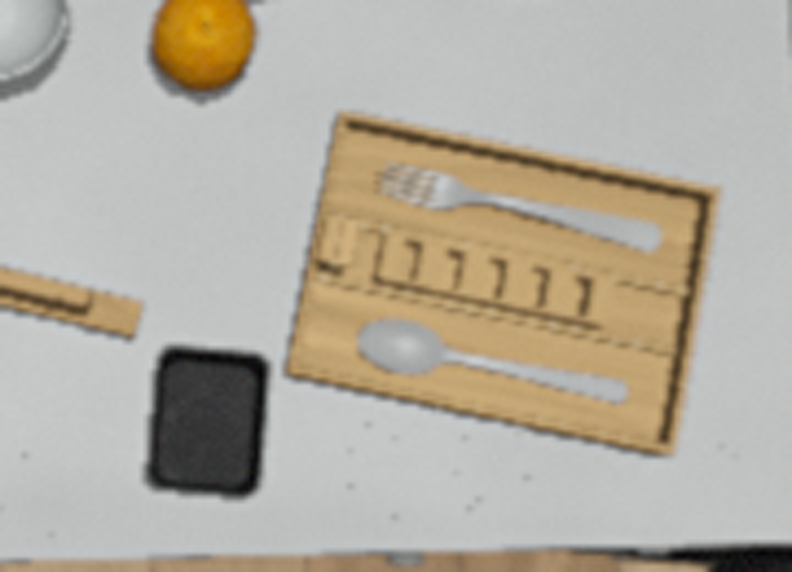

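View pics/scene0c.png

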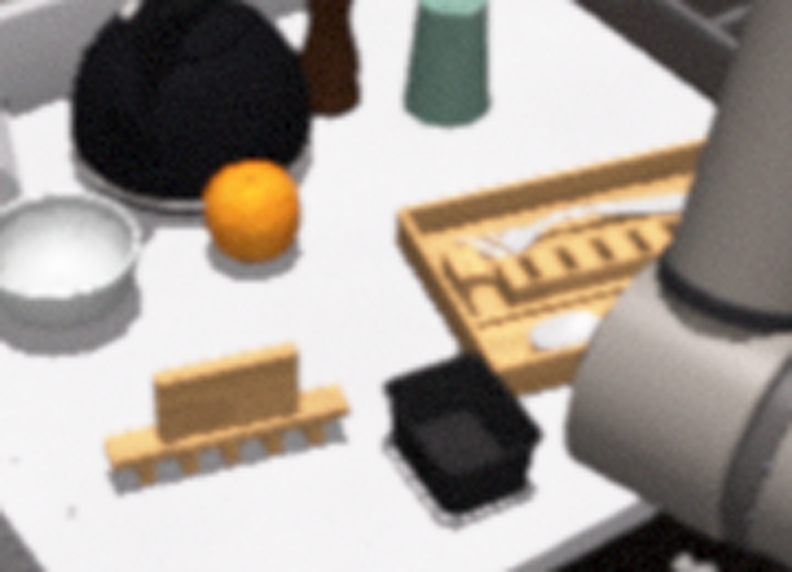

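Run:
```python
from h import *
import pickle
np.set_printoptions(precision=4,suppress=True)
c=pickle.load(open('top0.pkl','rb'))
f=lambda px,py,z: atz(c,290+px/4.4,140+py/4.4,z)
P=[f(*p,0.036) for p in [(340,112),(718,188),(672,452),(288,374)]]
for p in P: print(p)
ctr=np.mean(P,0); y=(P[0]+P[3]-P[1]-P[2]); 
print('ctr',ctr,'y yaw of +y',np.degrees(np.arctan2(y[1],y[0])),'len',np.linalg.norm(y)/2, 'w',np.linalg.norm(P[0]+P[1]-P[2]-P[3])/2)
a=cv2.imread('pics/top0.png'); cv2.imwrite('pics/top0d.png',cv2.resize(a[180:230,250:340],None,fx=8,fy=8,interpolation=cv2.INTER_CUBIC))
c=pickle.load(open('wrist0.pkl','rb'))
```

```text
[ 0.59   -0.0368  0.036 ]
[ 0.5283 -0.2958  0.036 ]
[ 0.3471 -0.2515  0.036 ]
[0.407 0.007 0.036]
ctr [ 0.4681 -0.1443  0.036 ] y yaw of +y 76.78662270258212 len 0.26579466714968086 w 0.1873796429085808
```

View pics/top0d.png

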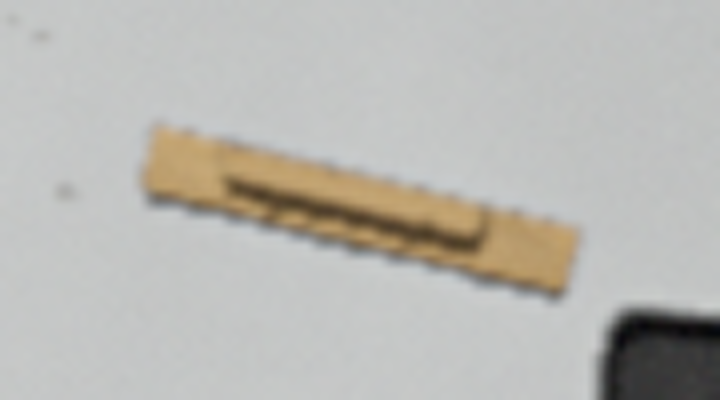

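View pics/wrist0.png

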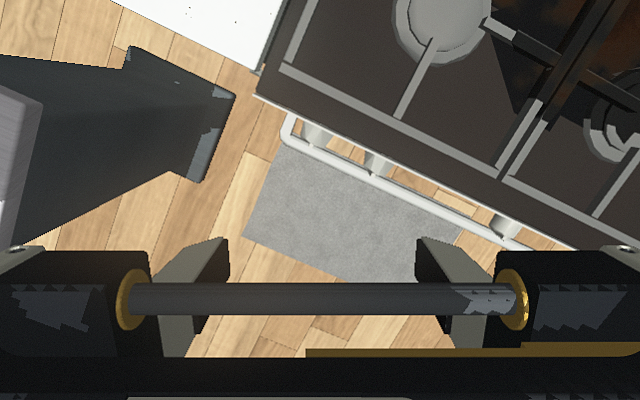

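Run:
```python
from h import *
import pickle
np.set_printoptions(precision=4,suppress=True)
c=pickle.load(open('top0.pkl','rb'))
f=lambda px,py,z: atz(c,250+px/8,180+py/8,z)
P=[f(*p,0.034) for p in [(152,125),(580,228),(562,296),(145,195)]]
ctr=np.mean(P,0); y=(P[0]+P[3]-P[1]-P[2])
print(ctr,np.degrees(np.arctan2(y[1],y[0])),np.linalg.norm(y)/2,np.linalg.norm(P[0]+P[1]-P[2]-P[3])/2)
P=[f(*p,0.090) for p in [(225,140),(482,210),(475,240),(228,180)]]
ctr=np.mean(P,0); y=(P[0]+P[3]-P[1]-P[2])
print(ctr,np.degrees(np.arctan2(y[1],y[0])),np.linalg.norm(y)/2,np.linalg.norm(P[0]+P[1]-P[2]-P[3])/2)
f=lambda px,py,z: atz(c,290+px/4.4,140+py/4.4,z)
print(f(210,425,0.053))
print(robot.observe()['tool_pos'],robot.observe()['tool_rot'])
```

```text
[0.4691 0.1898 0.034 ] 74.81149123043258 0.16708956278155082 0.027011210604435638
[0.4692 0.189  0.09  ] 73.9025475211043 0.09589151869284353 0.012968393578744226
[0.3725 0.0626 0.053 ]
[ 0.2254 -0.4741  0.2267] [ 3.1416 -0.0001 -1.127 ]
```

```bash
cat >> h.py <<'E'
def plan(p,yaw_deg,n,op,rots=True):
    s=robot.observe(); p0=np.array(s['tool_pos']); Rc=R.from_euler('xyz',s['tool_rot'])
    Rt=R.from_euler('xyz',[np.pi,0,np.radians(yaw_deg)]); rv=(Rc.inv()*Rt).as_rotvec()
    d=(np.array(p)-p0); print('d',d.round(4),'rot',rv.round(4))
    rows=[]
    for i in range(n):
        Ri=Rc*R.from_rotvec(rv*i/n); t=Ri.inv().apply(d/n)*1000
        rows.append([op]+[float(x) for x in t.round(1)]+[float(x) for x in (rv/n).round(3)])
    print(rows)
def pose():
    s=robot.observe(); R_=np.degrees(s['tool_rot']); print('t',round(s['time'],2),'p',np.round(np.array(s['tool_pos'])*1000,1),'r',R_.round(2),'F',s['contact_force'].round(1),'M',s['torque'].round(2),'op',round(s['opening']*1000,1))
E
python3 -c "
from h import *
plan([0.455,-0.205,0.225],-13.2,7,91)"
```

```text
d [ 0.2296  0.2691 -0.0017] rot [ 0.     -0.     -0.8966]
[[91, -20.6, -46.1, 0.2, 0.0, -0.0, -0.128], [91, -14.6, -48.4, 0.2, 0.0, -0.0, -0.128], [91, -8.3, -49.9, 0.2, 0.0, -0.0, -0.128], [91, -1.8, -50.5, 0.2, 0.0, -0.0, -0.128], [91, 4.6, -50.3, 0.2, 0.0, -0.0, -0.128], [91, 11.0, -49.3, 0.2, 0.0, -0.0, -0.128], [91, 17.2, -47.5, 0.2, 0.0, -0.0, -0.128]]
```

Call:
{"fn": "move_arm", "kwargs": {
  "increments": [
    [91,-20,-46,0,0,0,-0.128],
    [91,-14,-48,0,0,0,-0.128],
    [91,-8,-50,0,0,0,-0.128],
    [91,-2,-50,0,0,0,-0.128],
    [91,5,-50,0,0,0,-0.128],
    [91,11,-49,0,0,0,-0.128],
    [91,17,-47,0,0,0,-0.128],
    [91,0,0,0,0,0,0]
  ]
}}

```text
time: 1.6
tool_pos: [0.4586, -0.1986, 0.227]
tool_rot: [3.14, -0.003, -0.204]
contact_force: [-1.0, -0.6, -0.1]
opening: 0.091
```

Run:
```python
from h import *
import pickle
c=shot('wrist','w1.png'); pickle.dump(c,open('w1.pkl','wb')); pose(); print(np.array(c['T']))
plan([0.455,-0.205,0.225],-13.2,2,91)
```

```text
t 1.65 p [ 457.7 -199.9  226.9] r [ 1.7986e+02 -1.5000e-01 -1.1860e+01] F [ 0.4 -0.2  0.2] M [ 0.01 -0.04  0.04] op 91.0
[[ 0.97919552 -0.19570313 -0.05363231  0.47441637]
 [-0.20286293 -0.93789797 -0.28141433 -0.12292336]
 [ 0.00477203  0.28643965 -0.9580864   0.38469251]
 [ 0.          0.          0.          1.        ]]
d [-0.0027 -0.0051 -0.0019] rot [ 0.0023 -0.0026  0.0233]
[[91, -0.8, 2.8, 1.0, 0.001, -0.001, 0.012], [91, -0.8, 2.8, 0.9, 0.001, -0.001, 0.012]]
```

View pics/w1.png

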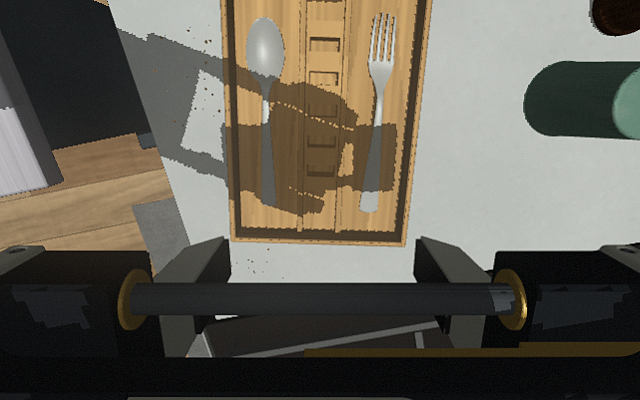

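Call:
{"fn": "move_arm", "kwargs": {
  "increments": [
    [91,0,-50,-15,0,0,0.012],
    [91,0,-50,-15,0,0,0.012],
    [91,0,0,0,0,0,0]
  ]
}}

```text
time: 2.02
tool_pos: [0.4781, -0.1037, 0.2571]
tool_rot: [3.138, -0.002, -0.241]
contact_force: [0.2, -0.2, 0.1]
opening: 0.091
```

Run:
```python
from h import *
import pickle
c=shot('wrist','w2.png'); pickle.dump(c,open('w2.pkl','wb')); pose()
a=cv2.imread('pics/w2.png'); cv2.imwrite('pics/w2c.png',cv2.resize(a[0:240,200:440],None,fx=2.5,fy=2.5,interpolation=cv2.INTER_CUBIC))
```

```text
t 2.08 p [ 477.6 -105.1  256.5] r [ 1.7976e+02 -5.0000e-02 -1.3870e+01] F [-0.5 -1.4  0.1] M [-0.05 -0.01 -0.01] op 91.0
```

View pics/w2c.png

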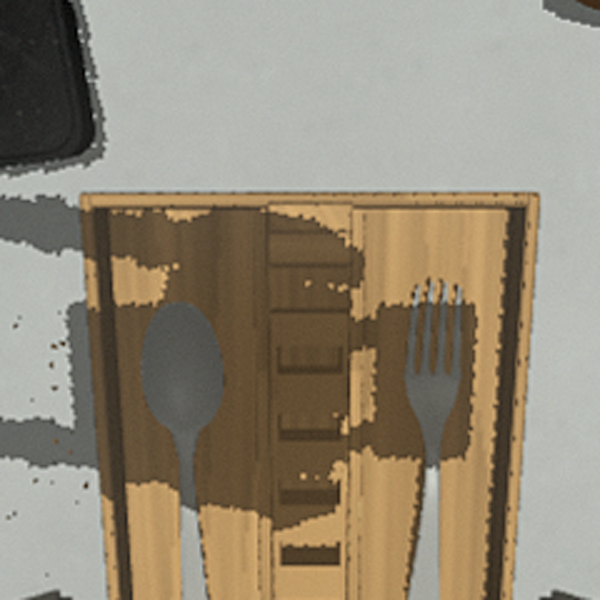

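Run:
```python
import cv2,numpy as np
a=cv2.imread('pics/w2.png'); b=cv2.resize(a[75:240,295:350],None,fx=5,fy=5,interpolation=cv2.INTER_CUBIC)
a=cv2.imread('pics/w1.png'); d=cv2.resize(a[0:195,295:350],None,fx=5,fy=5,interpolation=cv2.INTER_CUBIC)
g=lambda x: np.clip(x.astype(float)*1.6,0,255).astype('uint8')
im=np.zeros((975,560,3),'uint8'); im[:825,:275]=g(b); im[:975,285:560]=g(d)
cv2.imwrite('pics/cmp.png',im[:600]); cv2.imwrite('pics/cmp2.png',im[400:975])
```

```text
(no output)
```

View pics/cmp.png

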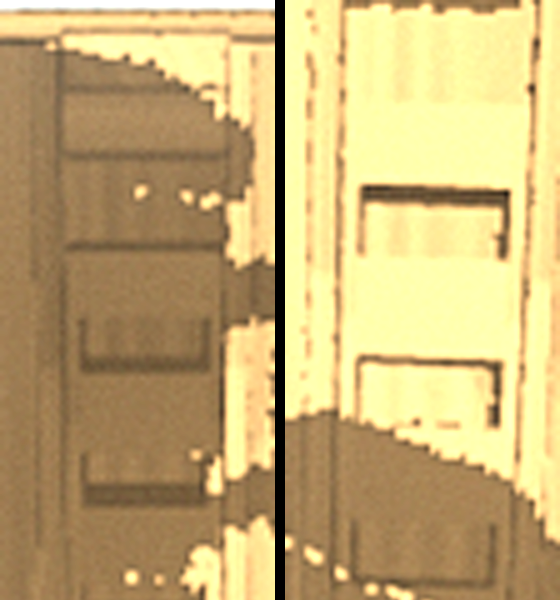

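View pics/cmp2.png

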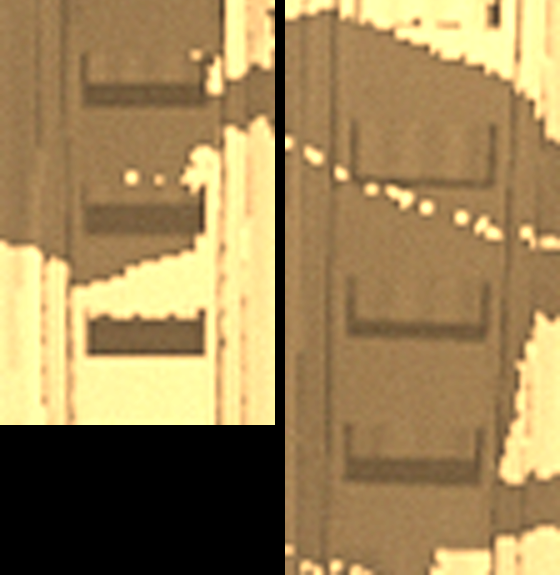

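Run:
```python
from h import *
import pickle
np.set_printoptions(precision=1,suppress=True)
c1=pickle.load(open('w1.pkl','rb'));c2=pickle.load(open('w2.pkl','rb'))
yaw=np.radians(-13.2); ex=np.array([np.cos(yaw),np.sin(yaw)]); ey=np.array([-ex[1],ex[0]]); o=np.array([.468,-.144])
def tf(p): return np.array([(p[:2]-o)@ex,(p[:2]-o)@ey])*1000
for n,c,L in (('w2 slot',c2,[(324,149),(324,175.6),(324,201.4),(324.4,226)]),('w1 slot',c1,[(325,51.6),(323.7,85),(322.8,117),(321.4,147.6),(320.6,176.6)])):
    for q in L: print(n,tf(atz(c,*q,0.032)))
print('runner end',tf(atz(c2,324,124,.032)))
for q in [(232.8,78),(415.6,78)]: print('c2 corner',tf(atz(c2,*q,.036)))
for q in [(229.5,240),(405,245)]: print('c1 corner',tf(atz(c1,*q,.036)))
```

```text
w2 slot [ 4.9 59.9]
w2 slot [ 4.6 30.1]
w2 slot [ 4.3 -0.1]
w2 slot [  4.5 -30.1]
w1 slot [ 5.1 59.2]
w1 slot [ 4.7 29.5]
w1 slot [ 4.6 -0.4]
w1 slot [  4.  -30.5]
w1 slot [  4.  -60.4]
runner end [ 5.1 86.8]
c2 corner [-87.7 134.3]
c2 corner [ 99.2 132.3]
c1 corner [ -92.2 -131.7]
c1 corner [  97.1 -133. ]
```

```bash
python3 -c "
from h import *
plan([0.453,0.128,0.245],-15.5,4,91)"
```

```text
d [-0.0246  0.2331 -0.0115] rot [ 0.0042 -0.0009  0.0285]
[[91, -19.9, -55.1, 2.6, 0.001, -0.0, 0.007], [91, -20.3, -55.0, 2.7, 0.001, -0.0, 0.007], [91, -20.7, -54.8, 2.7, 0.001, -0.0, 0.007], [91, -21.1, -54.7, 2.8, 0.001, -0.0, 0.007]]
```

Call:
{"fn": "move_arm", "kwargs": {
  "increments": [
    [91,-20,-55,2.7,0.001,0,0.007],
    [91,-20,-55,2.7,0.001,0,0.007],
    [91,-21,-55,2.7,0.001,0,0.007],
    [91,-21,-55,2.8,0.001,0,0.007],
    [91,0,0,0,0,0,0]
  ]
}}

```text
time: 2.7
tool_pos: [0.4543, 0.1237, 0.2417]
tool_rot: [3.137, 0.0, -0.288]
contact_force: [0.6, -0.4, -0.1]
opening: 0.0908
```

Run:
```python
from h import *
import pickle
c=shot('wrist','w3.png'); pickle.dump(c,open('w3.pkl','wb')); pose()
a=cv2.imread('pics/w3.png'); cv2.imwrite('pics/w3c.png',cv2.resize(a[20:260,240:400],None,fx=2.5,fy=2.5,interpolation=cv2.INTER_CUBIC))
```

```text
t 2.75 p [454.7 122.  241.8] r [179.7   -0.   -16.62] F [ 0.3 -0.5 -0. ] M [-0.01 -0.06  0.01] op 90.9
```

View pics/w3.png

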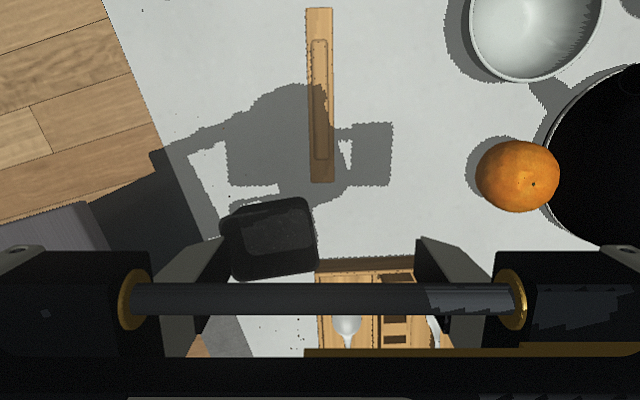

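View pics/w3c.png

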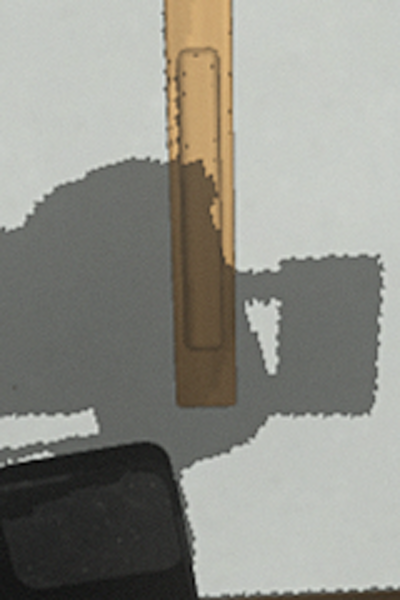

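Run:
```python
from h import *
import pickle
np.set_printoptions(precision=4,suppress=True)
c=pickle.load(open('w3.pkl','rb'))
for z,L in ((.034,[(305.5,8),(333,8),(334.3,182),(311,182)]),(.09,[(312,39.2),(326.8,39.2),(328.8,159.6),(314,159.6)])):
    P=[atz(c,*q,z) for q in L]; ctr=np.mean(P,0); y=P[0]+P[1]-P[2]-P[3]
    print(ctr,np.degrees(np.arctan2(y[1],y[0])),np.linalg.norm(y)/2,np.linalg.norm(P[0]-P[1]),np.linalg.norm(P[2]-P[3]))
plan([0.4745,0.1905,0.175],-16,2,91)
```

```text
[0.4743 0.1902 0.034 ] 74.59698126768507 0.1677291927207061 0.02572101663572045 0.024984616682911964
[0.4739 0.1905 0.09  ] 74.39312372553415 0.09869022367246622 0.011993568690834955 0.01318682348620748
d [ 0.0198  0.0685 -0.0668] rot [ 0.0052 -0.     -0.0109]
[[91, -0.3, -35.8, 33.2, 0.003, -0.0, -0.005], [91, -0.1, -35.8, 33.3, 0.003, -0.0, -0.005]]
```

Call:
{"fn": "move_arm", "kwargs": {
  "increments": [
    [60,0,-36,33,0.002,0,-0.007],
    [60,0,-36,33,0.002,0,-0.007],
    [60,0,0,0,0,0,0]
  ]
}}

```text
time: 3.12
tool_pos: [0.4789, 0.184, 0.1737]
tool_rot: [3.138, -0.003, -0.286]
contact_force: [-0.5, 0.7, -0.2]
opening: 0.0653
```

```bash
python3 -c "
from h import *
pose()
plan([0.474,0.1903,0.047],-15.5,3,60)"
```

```text
t 3.12 p [478.9 184.  173.7] r [ 1.7981e+02 -1.6000e-01 -1.6380e+01] F [-0.5  0.7 -0.2] M [-0.07 -0.08  0.02] op 65.3
d [-0.0049  0.0063 -0.1267] rot [ 0.0033 -0.0028 -0.0154]
[[60, -2.3, -1.7, 42.2, 0.001, -0.001, -0.005], [60, -2.2, -1.6, 42.2, 0.001, -0.001, -0.005], [60, -2.2, -1.6, 42.2, 0.001, -0.001, -0.005]]
```

Call:
{"fn": "move_arm", "kwargs": {
  "increments": [
    [60,-4,-3,40,0.001,-0.001,-0.006],
    [60,-2,-1.5,20,0.001,-0.001,-0.006],
    [60,0,0,0,0,0,0]
  ]
}}

```text
time: 3.5
tool_pos: [0.4778, 0.1822, 0.1141]
tool_rot: [3.139, -0.004, -0.282]
contact_force: [0.2, -0.1, -0.3]
opening: 0.06
```

```bash
python3 -c "
from h import *
pose()
plan([0.474,0.1903,0.047],-15.5,3,60)"
```

```text
t 3.5 p [477.8 182.2 114.1] r [179.87  -0.24 -16.15] F [ 0.2 -0.1 -0.3] M [ 0.02 -0.07 -0.  ] op 60.0
d [-0.0038  0.0081 -0.0671] rot [ 0.0023 -0.0041 -0.0113]
[[60, -2.1, -2.3, 22.4, 0.001, -0.001, -0.004], [60, -2.0, -2.3, 22.4, 0.001, -0.001, -0.004], [60, -2.0, -2.3, 22.4, 0.001, -0.001, -0.004]]
```

Call:
{"fn": "move_arm", "kwargs": {
  "increments": [
    [60,-6,-7,22,0.002,-0.003,-0.01],
    [60,0,0,22,0,0,0],
    [60,0,0,0,0,0,0]
  ]
}}

```text
time: 3.88
tool_pos: [0.4784, 0.186, 0.0739]
tool_rot: [-3.14, -0.008, -0.278]
contact_force: [-0.4, 0.7, 0.2]
opening: 0.0599
```

```bash
python3 -c "
from h import *
pose()
plan([0.474,0.1903,0.047],-15.5,1,60)"
```

```text
t 3.88 p [478.4 186.   73.9] r [-179.89   -0.45  -15.93] F [-0.4  0.7  0.2] M [-0.03 -0.03  0.03] op 59.9
d [-0.0044  0.0043 -0.0269] rot [-0.002  -0.0079 -0.0074]
[[60, -5.6, -2.9, 26.8, -0.002, -0.008, -0.007]]
```

Call:
{"fn": "move_arm", "kwargs": {
  "increments": [
    [60,-6,-4,25,-0.002,-0.008,-0.007],
    [60,-1,-2,2,0,-0.002,0],
    [60,0,0,0,0,0,0]
  ]
}}

```text
time: 4.25
tool_pos: [0.4779, 0.1921, 0.0518]
tool_rot: [-3.138, -0.006, -0.274]
contact_force: [-0.1, -0.8, 0.4]
opening: 0.0601
```

```bash
python3 -c "
from h import *
pose()
plan([0.474,0.1903,0.047],-15.5,1,60)"
```

```text
t 4.25 p [477.9 192.1  51.8] r [-179.8    -0.32  -15.7 ] F [-0.1 -0.8  0.4] M [ 0.01 -0.1   0.02] op 60.1
d [-0.0039 -0.0018 -0.0048] rot [-0.0035 -0.0056 -0.0035]
[[60, -3.3, 2.8, 4.8, -0.004, -0.006, -0.004]]
```

Call:
{"fn": "move_arm", "kwargs": {
  "increments": [
    [60,-5,2,5,-0.004,-0.006,-0.004],
    [60,0,0,0,0,0,0]
  ]
}}

```text
time: 4.5
tool_pos: [0.4734, 0.1913, 0.0484]
tool_rot: [-3.141, -0.002, -0.27]
contact_force: [-0.2, 0.9, 0.4]
opening: 0.0598
```

Run:
```python
from h import *
pose()
plan([0.474,0.1903,0.047],-15.5,1,60)
c=shot('wrist','w4.png')
```

```text
t 4.5 p [473.4 191.3  48.4] r [-1.7996e+02 -1.1000e-01 -1.5480e+01] F [-0.2  0.9  0.4] M [-0.04  0.01  0.03] op 59.8
d [ 0.0006 -0.001  -0.0014] rot [-0.0006 -0.0019  0.0003]
[[60, 0.9, 0.8, 1.4, -0.001, -0.002, 0.0]]
```

View pics/w4.png

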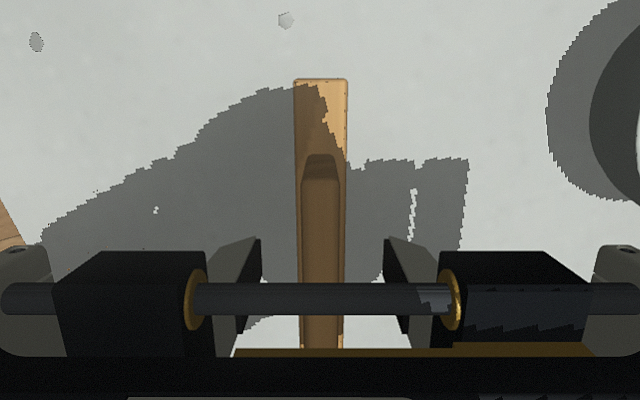

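Call:
{"fn": "move_arm", "kwargs": {
  "increments": [
    [20,0,0,0,0,0,0],
    [8,0,0,0,0,0,0],
    [8,0,0,0,0,0,0],
    [8,0,0,0,0,0,0],
    [8,0,0,0,0,0,0]
  ],
  "newtons": 35
}}

```text
time: 5.18
tool_pos: [0.4741, 0.1916, 0.049]
tool_rot: [-3.14, -0.003, -0.27]
contact_force: [0.0, 0.2, 0.6]
opening: 0.0146
```

Run:
```python
from h import *
pose()
c=shot('wrist','w5.png')
```

```text
t 5.17 p [474.1 191.6  49. ] r [-179.93   -0.18  -15.47] F [0.  0.2 0.6] M [ 0.08  0.06 -0.01] op 14.6
```

View pics/w5.png

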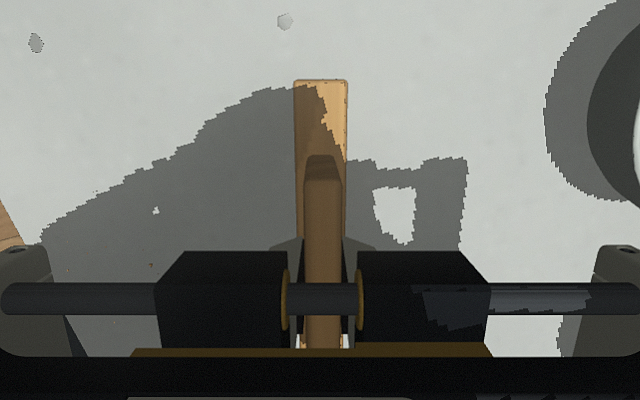

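Run:
```python
from h import *
c=robot.read_camera('wrist'); s=robot.observe()
Rt=R.from_euler('xyz',s['tool_rot'])
for q in [(294,79.5),(347,79.5)]:
    p=atz(c,*q,.034); print((Rt.inv().apply(p-s['tool_pos'])*1000).round(1))
plan([0.474,0.1916,0.15],-15.0,2,8)
```

```text
[-12.1 -83.5  15. ]
[ 12.7 -83.5  15.1]
d [-0.     0.     0.101] rot [-0.0013 -0.0031 -0.0083]
[[8, 0.1, -0.1, -50.5, -0.001, -0.002, -0.004], [8, 0.1, -0.0, -50.5, -0.001, -0.002, -0.004]]
```

Call:
{"fn": "move_arm", "kwargs": {
  "increments": [
    [8,0,0,-50,-0.001,-0.002,-0.004],
    [8,0,0,-50,-0.001,-0.002,-0.004],
    [8,0,0,-40,0,0,0],
    [8,0,0,0,0,0,0]
  ]
}}

```text
time: 5.78
tool_pos: [0.4729, 0.1913, 0.1914]
tool_rot: [3.139, 0.005, -0.262]
contact_force: [-0.4, -0.3, -2.1]
opening: 0.0138
```

Run:
```python
from h import *
pose()
plan([0.474,-0.1382,0.17],-13.7,6,8)
```

```text
t 5.78 p [472.9 191.3 191.4] r [179.83   0.28 -15.01] F [-0.4 -0.3 -2.1] M [-0.02 -0.06  0.01] op 13.8
d [ 0.0011 -0.3295 -0.0214] rot [ 0.0028  0.0048 -0.0228]
[[8, 14.4, 53.0, 3.6, 0.0, 0.001, -0.004], [8, 14.2, 53.0, 3.6, 0.0, 0.001, -0.004], [8, 14.0, 53.1, 3.6, 0.0, 0.001, -0.004], [8, 13.8, 53.2, 3.6, 0.0, 0.001, -0.004], [8, 13.6, 53.2, 3.6, 0.0, 0.001, -0.004], [8, 13.4, 53.3, 3.6, 0.0, 0.001, -0.004]]
```

Call:
{"fn": "move_arm", "kwargs": {
  "increments": [
    [8,14,35,2,0,0.001,-0.004],
    [8,14,53,3,0,0.001,-0.004],
    [8,14,53,3,0,0.001,-0.004],
    [8,14,53,3,0,0.001,-0.004],
    [8,14,53,3,0,0.001,-0.004],
    [8,14,53,3,0,0.001,-0.004],
    [8,6,20,3,0,0,0],
    [8,0,0,0,0,0,0]
  ]
}}

```text
time: 6.78
tool_pos: [0.4754, -0.1495, 0.1597]
tool_rot: [3.14, 0.016, -0.235]
contact_force: [0.7, 0.7, -1.1]
opening: 0.0139
```

Run:
```python
from h import *
pose()
plan([0.474,-0.1382,0.10],-13.7,2,8)
c=shot('wrist','w6.png');c=shot('scene','s6.png')
```

```text
t 6.78 p [ 475.4 -149.5  159.7] r [179.9    0.92 -13.47] F [ 0.7  0.7 -1.1] M [ 0.01 -0.1   0.  ] op 13.9
d [-0.0014  0.0113 -0.0597] rot [0.0018 0.016  0.004 ]
[[8, -1.5, -5.4, 29.9, 0.001, 0.008, 0.002], [8, -1.8, -5.4, 29.9, 0.001, 0.008, 0.002]]
```

View pics/w6.png

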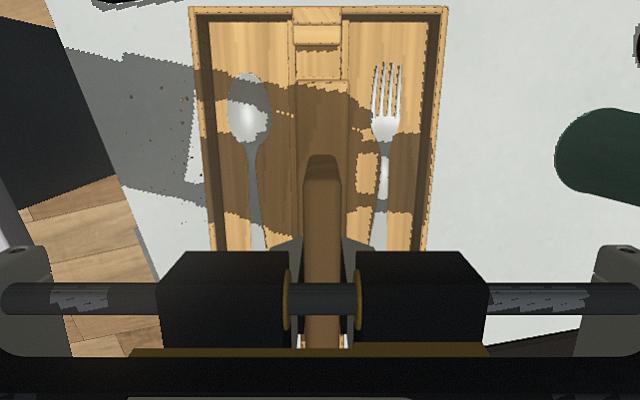

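Call:
{"fn": "move_arm", "kwargs": {
  "increments": [
    [8,-3,-6,30,0.001,0.008,0.002],
    [8,-2,-5,25,0.001,0.008,0.002],
    [8,0,0,0,0,0,0]
  ]
}}

```text
time: 7.25
tool_pos: [0.4726, -0.1318, 0.104]
tool_rot: [-3.14, -0.0, -0.233]
contact_force: [-0.7, -0.0, -1.5]
opening: 0.0137
```

Run:
```python
from h import *
pose()
plan([0.474,-0.1382,0.09],-13.7,1,8)
```

```text
t 7.25 p [ 472.6 -131.8  104. ] r [-1.7993e+02 -3.0000e-02 -1.3330e+01] F [-0.7 -0.  -1.5] M [-0.02 -0.12  0.  ] op 13.7
d [ 0.0014 -0.0064 -0.014 ] rot [-0.0013 -0.0005  0.0064]
[[8, 2.9, 5.9, 14.0, -0.001, -0.0, 0.006]]
```

Call:
{"fn": "move_arm", "kwargs": {
  "increments": [
    [8,3,6,9,-0.001,0,0.006],
    [8,0,0,0,0,0,0]
  ]
}}

```text
time: 7.5
tool_pos: [0.4753, -0.1382, 0.096]
tool_rot: [3.141, -0.003, -0.237]
contact_force: [0.1, -0.1, -1.3]
opening: 0.0138
```

Run:
```python
from h import *
pose()
plan([0.474,-0.1382,0.09],-13.7,1,8)
c=shot('wrist','w7.png')
a=cv2.imread('pics/w7.png'); cv2.imwrite('pics/w7c.png',cv2.resize(a[0:250,220:420],None,fx=2.4,fy=2.4,interpolation=cv2.INTER_CUBIC))
```

```text
t 7.5 p [ 475.3 -138.2   96. ] r [ 1.7998e+02 -1.5000e-01 -1.3590e+01] F [ 0.1 -0.1 -1.3] M [-0.06 -0.05 -0.01] op 13.8
d [-0.0013  0.     -0.006 ] rot [ 0.0003 -0.0027  0.002 ]
[[8, -1.3, 0.3, 6.0, 0.0, -0.003, 0.002]]
```

View pics/w7c.png

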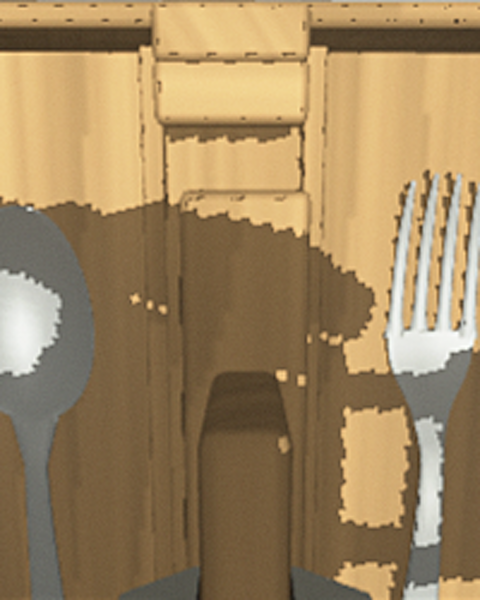

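Run:
```python
from h import *
c=robot.read_camera('wrist'); s=robot.observe(); print(s['tool_pos'])
Rt=R.from_euler('xyz',s['tool_rot'])
f=lambda px,py,z:(Rt.inv().apply(atz(c,220+px/2.4,py/2.4,z)-s['tool_pos'])*1000).round(1)
for n,q in dict(footL=(183,192,.081),footR=(308,192,.081),chL=(165,150,.032),chR=(302,150,.032),gL=(140,60,.036),gR=(325,60,.036),gL2=(180,590,.036),postL=(155,30,.06),postR=(307,30,.06)).items(): print(n,f(*q))
```

```text
[ 0.47561032 -0.1382849   0.09652447]
footL [-11.1 -83.3  15.4]
footR [ 13.3 -83.3  15.5]
chL [-18.7 -94.9  64.4]
chR [ 15.2 -94.9  64.5]
gL [ -23.7 -114.5   60.4]
gR [  20.  -114.5   60.6]
gL2 [-17.2  21.4  60.5]
postL [ -17.7 -116.1   36.4]
postR [  13.9 -116.1   36.5]
```

Run:
```python
import cv2,numpy as np
a=cv2.imread('pics/w7.png'); b=cv2.resize(a[10:250,265:365],None,fx=6,fy=2.4,interpolation=cv2.INTER_CUBIC)
cv2.imwrite('pics/w7d.png',np.clip(b.astype(float)*1.8,0,255).astype('uint8'))
```

```text
(no output)
```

View pics/w7d.png

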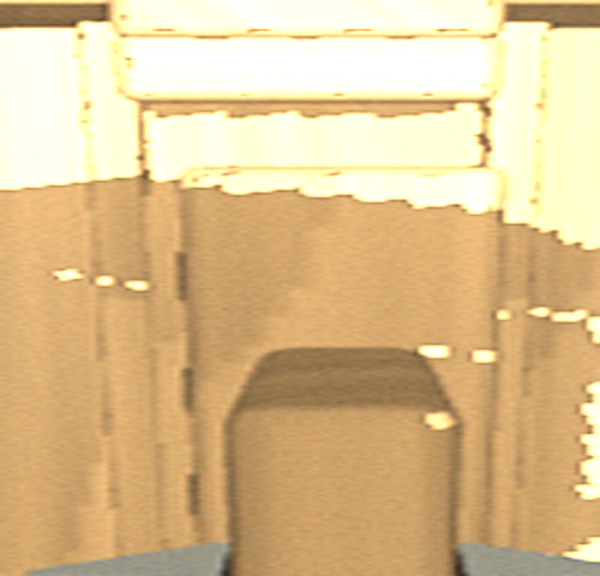

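Run:
```python
from h import *
c=robot.read_camera('wrist'); s=robot.observe(); 
Rt=R.from_euler('xyz',s['tool_rot'])
g=lambda px,py,z:(Rt.inv().apply(atz(c,265+px/6,10+py/2.4,z)-s['tool_pos'])*1000).round(1)
for n,z,L in (('guide',.032,[(80,100),(545,100),(110,500),(517,500)]),('slots top/bot',.032,[(178,252),(178,302),(185,366),(185,414),(192,473),(192,517)]),('runner L',.032,[(145,150),(155,400)]),('foot',.081,[(184,200),(500,200),(202,500),(490,500)])):
    print(n,[list(g(*q,z)) for q in L])
print(robot.observe()['time'])
```

```text
guide [[np.float64(-24.5), np.float64(-100.9), np.float64(64.4)], [np.float64(21.1), np.float64(-100.9), np.float64(64.6)], [np.float64(-24.8), np.float64(3.2), np.float64(64.4)], [np.float64(20.8), np.float64(3.3), np.float64(64.6)]]
slots top/bot [[np.float64(-15.7), np.float64(-64.5), np.float64(64.4)], [np.float64(-16.0), np.float64(-51.8), np.float64(64.4)], [np.float64(-15.6), np.float64(-34.8), np.float64(64.5)], [np.float64(-15.9), np.float64(-21.6), np.float64(64.5)], [np.float64(-15.5), np.float64(-4.8), np.float64(64.5)], [np.float64(-15.7), np.float64(8.3), np.float64(64.5)]]
runner L [[np.float64(-18.5), np.float64(-89.3), np.float64(64.4)], [np.float64(-19.1), np.float64(-25.5), np.float64(64.4)]]
foot [[np.float64(-11.4), np.float64(-77.3), np.float64(15.4)], [np.float64(13.5), np.float64(-77.3), np.float64(15.5)], [np.float64(-11.2), np.float64(-14.5), np.float64(15.5)], [np.float64(14.0), np.float64(-14.4), np.float64(15.6)]]
7.65
```

Call:
{"fn": "move_arm", "kwargs": {
  "increments": [
    [8,-3.5,0,5,0,-0.002,0],
    [8,0,0,0,0,0,0]
  ]
}}

```text
time: 7.9
tool_pos: [0.4721, -0.1376, 0.0917]
tool_rot: [3.141, -0.003, -0.237]
contact_force: [0.2, -0.2, -1.1]
opening: 0.0138
```

Run:
```python
from h import *
pose()
plan([0.4727,-0.1380,0.083],-13.7,1,8)
```

```text
t 7.9 p [ 472.1 -137.6   91.7] r [ 1.7997e+02 -1.5000e-01 -1.3610e+01] F [ 0.2 -0.2 -1.1] M [-0.01 -0.09  0.01] op 13.8
d [ 0.0006 -0.0004 -0.0087] rot [ 0.0006 -0.0025  0.0016]
[[8, 0.7, 0.2, 8.7, 0.001, -0.003, 0.002]]
```

Call:
{"fn": "move_arm", "kwargs": {
  "increments": [
    [8,0.5,0,7,0,-0.003,0.002],
    [8,0,0,0,0,0,0]
  ]
}}

```text
time: 8.15
tool_pos: [0.4726, -0.1378, 0.0843]
tool_rot: [3.141, 0.001, -0.24]
contact_force: [-0.1, 0.1, -1.6]
opening: 0.0138
```

Run:
```python
from h import *
pose()
plan([0.4727,-0.1380,0.080],-13.7,1,8)
```

```text
t 8.15 p [ 472.6 -137.8   84.3] r [ 1.7996e+02  3.0000e-02 -1.3740e+01] F [-0.1  0.1 -1.6] M [-0.03 -0.06 -0.04] op 13.8
d [ 0.0001 -0.0002 -0.0043] rot [ 0.0006  0.0005 -0.0006]
[[8, 0.2, 0.2, 4.3, 0.001, 0.001, -0.001]]
```

Call:
{"fn": "move_arm", "kwargs": {
  "increments": [
    [8,0,0,3,0,0,0],
    [8,0,0,0,0,0,0]
  ]
}}

```text
time: 8.4
tool_pos: [0.4726, -0.1378, 0.081]
tool_rot: [3.141, 0.001, -0.24]
contact_force: [-0.0, -0.1, -1.4]
opening: 0.0136
```

Call:
{"fn": "move_arm", "kwargs": {
  "increments": [
    [8,0,0,2.5,0,0,0]
  ]
}}

```text
time: 8.52
tool_pos: [0.4728, -0.1379, 0.0785]
tool_rot: [3.141, 0.0, -0.24]
contact_force: [-0.4, 0.6, -1.7]
opening: 0.014
```

Call:
{"fn": "move_arm", "kwargs": {
  "increments": [
    [8,0,0,2.5,0,0,0]
  ]
}}

```text
time: 8.65
tool_pos: [0.4728, -0.1379, 0.0759]
tool_rot: [3.141, 0.0, -0.24]
contact_force: [0.0, 0.0, -2.1]
opening: 0.0135
```

Call:
{"fn": "move_arm", "kwargs": {
  "increments": [
    [8,0,0,2.5,0,0,0]
  ]
}}

```text
time: 8.78
tool_pos: [0.4728, -0.1379, 0.0733]
tool_rot: [3.141, -0.0, -0.24]
contact_force: [-0.8, 0.6, -1.5]
opening: 0.014
```

Call:
{"fn": "move_arm", "kwargs": {
  "increments": [
    [8,0,0,3,0,0,0],
    [8,0,0,0,0,0,0]
  ]
}}

```text
time: 9.02
tool_pos: [0.4727, -0.1378, 0.0698]
tool_rot: [3.141, 0.001, -0.24]
contact_force: [0.6, 0.7, -1.2]
opening: 0.014
```

Call:
{"fn": "move_arm", "kwargs": {
  "increments": [
    [8,0,0,3,0,0,0],
    [8,0,0,0,0,0,0]
  ]
}}

```text
time: 9.28
tool_pos: [0.4727, -0.1378, 0.0666]
tool_rot: [3.141, 0.0, -0.24]
contact_force: [-0.3, -0.6, -1.3]
opening: 0.0142
```

Call:
{"fn": "move_arm", "kwargs": {
  "increments": [
    [8,0,0,2.5,0,0,0],
    [8,0,0,0,0,0,0]
  ]
}}

```text
time: 9.52
tool_pos: [0.4727, -0.1378, 0.0639]
tool_rot: [3.141, 0.0, -0.24]
contact_force: [0.0, -0.3, -1.1]
opening: 0.0135
```

Call:
{"fn": "move_arm", "kwargs": {
  "increments": [
    [8,0,0,2.5,0,0,0],
    [8,0,0,0,0,0,0]
  ]
}}

```text
time: 9.78
tool_pos: [0.4728, -0.1379, 0.0613]
tool_rot: [3.141, 0.0, -0.24]
contact_force: [0.0, -0.1, -1.7]
opening: 0.0138
```

Call:
{"fn": "move_arm", "kwargs": {
  "increments": [
    [8,0,0,1.5,0,0,0]
  ]
}}

```text
time: 9.9
tool_pos: [0.4729, -0.1379, 0.0598]
tool_rot: [3.141, 0.0, -0.24]
contact_force: [-0.8, 0.7, -2.4]
opening: 0.0138
```

Call:
{"fn": "move_arm", "kwargs": {
  "increments": [
    [8,0,0,1,0,0,0]
  ]
}}

```text
time: 10.02
tool_pos: [0.4728, -0.1379, 0.0589]
tool_rot: [3.141, 0.0, -0.24]
contact_force: [-2.4, 0.5, 9.9]
opening: 0.014
```

Call:
{"fn": "move_arm", "kwargs": {
  "increments": [
    [8,0,0,1,0,0,0]
  ]
}}

```text
time: 10.15
tool_pos: [0.4729, -0.138, 0.0589]
tool_rot: [3.141, -0.0, -0.24]
contact_force: [-5.1, 2.2, 16.5]
opening: 0.0137
```

Call:
{"fn": "move_arm", "kwargs": {
  "increments": [
    [8,0,0,0,0,0,0],
    [8,0,-3,0,0,0,0],
    [8,0,-3,0,0,0,0]
  ]
}}

```text
time: 10.52
tool_pos: [0.4741, -0.1344, 0.0593]
tool_rot: [3.137, -0.001, -0.238]
contact_force: [-4.5, -8.4, 2.5]
opening: 0.0137
```

Run:
```python
from h import *
pose()
c=shot('wrist','w8.png')
a=cv2.imread('pics/w8.png'); cv2.imwrite('pics/w8c.png',cv2.resize(a[0:250,220:420],None,fx=2.4,fy=2.4,interpolation=cv2.INTER_CUBIC))
```

```text
t 10.53 p [ 474.1 -134.4   59.3] r [ 1.7971e+02 -7.0000e-02 -1.3660e+01] F [-4.5 -8.4  2.5] M [-1.31  0.7  -0.  ] op 13.7
```

View pics/w8c.png

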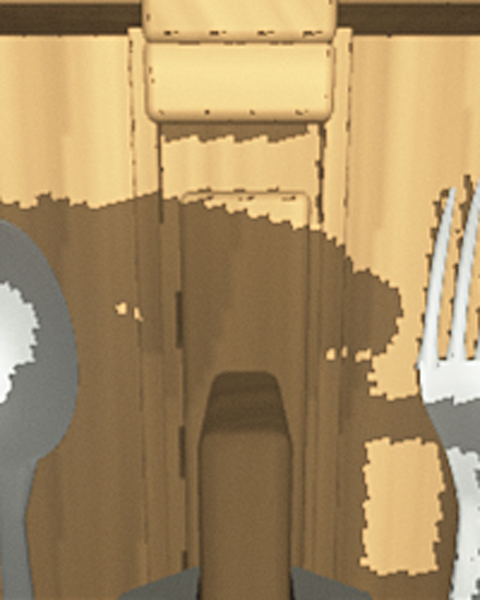

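Call:
{"fn": "move_arm", "kwargs": {
  "increments": [
    [8,0,-4,0.3,0.004,0,0],
    [8,0,-4,0.3,0.004,0,0],
    [8,0,-4,0.3,0.003,0,0]
  ]
}}

```text
time: 10.95
tool_pos: [0.476, -0.127, 0.0593]
tool_rot: [3.14, -0.001, -0.236]
contact_force: [-4.3, -8.8, 3.1]
opening: 0.014
```

Run:
```python
from h import *
pose()
```

```text
t 10.95 p [ 476.  -127.    59.3] r [ 1.7989e+02 -7.0000e-02 -1.3550e+01] F [-4.3 -8.8  3.1] M [-1.67  0.88 -0.07] op 14.0
```

Call:
{"fn": "move_arm", "kwargs": {
  "increments": [
    [8,0,-4,0.3,0.003,0,-0.001],
    [8,0,-4,0.3,0.003,0,-0.001],
    [8,0,-4,0.3,0.003,0,-0.001]
  ]
}}

```text
time: 11.32
tool_pos: [0.4778, -0.1199, 0.0592]
tool_rot: [3.141, -0.001, -0.232]
contact_force: [-3.8, -7.7, 3.3]
opening: 0.0138
```

Run:
```python
from h import *
pose()
```

```text
t 11.32 p [ 477.8 -119.9   59.2] r [ 1.7995e+02 -8.0000e-02 -1.3300e+01] F [-3.8 -7.7  3.3] M [-1.61  0.78 -0.18] op 13.8
```

Call:
{"fn": "move_arm", "kwargs": {
  "increments": [
    [8,0,-4,0.3,0.002,0,0.003],
    [8,0,-4,0.3,0.002,0,0.003]
  ]
}}

```text
time: 11.58
tool_pos: [0.479, -0.115, 0.0592]
tool_rot: [3.139, -0.001, -0.237]
contact_force: [-4.4, -8.0, 4.1]
opening: 0.0141
```

Call:
{"fn": "move_arm", "kwargs": {
  "increments": [
    [8,0,-3,0.3,0.002,0,0.001]
  ]
}}

```text
time: 11.7
tool_pos: [0.4794, -0.1135, 0.0592]
tool_rot: [3.139, -0.001, -0.237]
contact_force: [-5.0, -9.0, 2.9]
opening: 0.0135
```

Call:
{"fn": "move_arm", "kwargs": {
  "increments": [
    [8,0,-3,0.3,0.002,0,0.001]
  ]
}}

```text
time: 11.82
tool_pos: [0.4795, -0.1132, 0.0593]
tool_rot: [3.136, -0.001, -0.237]
contact_force: [-9.0, -18.8, 5.3]
opening: 0.0141
```

Call:
{"fn": "move_arm", "kwargs": {
  "increments": [
    [8,0,-3,0.3,0.003,0,0]
  ]
}}

```text
time: 11.95
tool_pos: [0.4795, -0.1132, 0.0594]
tool_rot: [3.134, -0.001, -0.235]
contact_force: [-7.5, -16.9, 4.4]
opening: 0.0142
```

Run:
```python
from h import *
pose()
c=shot('wrist','w9.png')
a=cv2.imread('pics/w9.png'); cv2.imwrite('pics/w9c.png',cv2.resize(a[0:250,220:420],None,fx=2.4,fy=2.4,interpolation=cv2.INTER_CUBIC))
```

```text
t 11.95 p [ 479.5 -113.2   59.4] r [ 1.7958e+02 -6.0000e-02 -1.3480e+01] F [ -7.5 -16.9   4.4] M [-2.64  1.41  0.03] op 14.2
```

View pics/w9c.png

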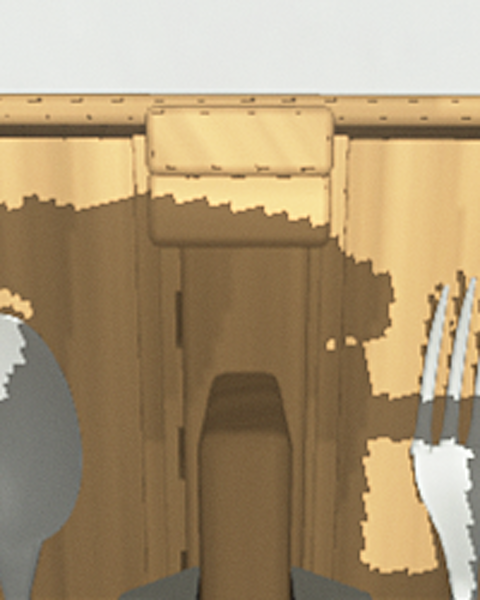

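Call:
{"fn": "move_arm", "kwargs": {
  "increments": [
    [8,0,0,0,0.004,0,0.001],
    [8,0,1,0,0.003,0,0.001]
  ]
}}

```text
time: 12.25
tool_pos: [0.4791, -0.1146, 0.0593]
tool_rot: [3.141, -0.001, -0.238]
contact_force: [0.8, 0.9, -1.0]
opening: 0.014
```

Run:
```python
from h import *
pose()
```

```text
t 12.25 p [ 479.1 -114.6   59.3] r [ 1.7998e+02 -6.0000e-02 -1.3640e+01] F [ 0.8  0.9 -1. ] M [ 0.01 -0.09 -0.02] op 14.0
```

Call:
{"fn": "move_arm", "kwargs": {
  "increments": [
    [8,0,0,0.6,0,0,0],
    [8,0,0,0,0,0,0]
  ]
}}

```text
time: 12.5
tool_pos: [0.4794, -0.1145, 0.059]
tool_rot: [3.141, -0.001, -0.238]
contact_force: [-1.5, -0.9, 0.0]
opening: 0.014
```

Run:
```python
from h import *
pose()
```

```text
t 12.5 p [ 479.4 -114.5   59. ] r [ 1.7998e+02 -8.0000e-02 -1.3620e+01] F [-1.5 -0.9  0. ] M [-0.06  0.05 -0.  ] op 14.0
```

Call:
{"fn": "move_arm", "kwargs": {
  "increments": [
    [20,0,0,0,0,0,0],
    [40,0,0,0,0,0,0],
    [40,0,0,0,0,0,0],
    [40,0,0,0,0,0,0]
  ]
}}

```text
time: 13.0
tool_pos: [0.4797, -0.1139, 0.0588]
tool_rot: [-3.142, -0.002, -0.237]
contact_force: [-0.3, 0.3, -0.6]
opening: 0.0392
```

Run:
```python
from h import *
pose()
c=shot('wrist','w10.png')
```

```text
t 13.0 p [ 479.7 -113.9   58.8] r [-1.800e+02 -1.000e-01 -1.359e+01] F [-0.3  0.3 -0.6] M [-0.02 -0.03  0.05] op 39.2
```

View pics/w10.png

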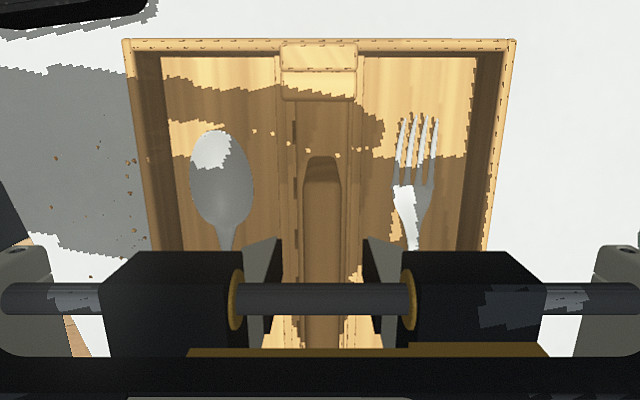

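Call:
{"fn": "move_arm", "kwargs": {
  "increments": [
    [40,0,0,-15,0,0,0],
    [40,0,0,-20,0,0,0],
    [40,0,0,-40,0,0,0],
    [40,0,30,-50,0,0,0],
    [40,0,50,-40,0,0,0],
    [40,0,0,0,0,0,0]
  ]
}}

```text
time: 13.8
tool_pos: [0.4607, -0.192, 0.2328]
tool_rot: [3.14, -0.005, -0.236]
contact_force: [-1.4, 0.2, -0.2]
opening: 0.0398
```

Run:
```python
from h import *
import pickle
pose()
c=shot('wrist','w11.png');pickle.dump(c,open('w11.pkl','wb'))
a=cv2.imread('pics/w11.png'); cv2.imwrite('pics/w11c.png',cv2.resize(a[0:250,220:420],None,fx=2.4,fy=2.4,interpolation=cv2.INTER_CUBIC))
c=shot('top','t11.png')
a=cv2.imread('pics/t11.png'); cv2.imwrite('pics/t11c.png',cv2.resize(a[140:270,290:470],None,fx=4.4,fy=4.4,interpolation=cv2.INTER_CUBIC))
c=shot('scene','s11.png')
```

```text
t 13.8 p [ 460.7 -192.   232.8] r [179.89  -0.3  -13.51] F [-1.4  0.2 -0.2] M [ 0.01 -0.05  0.03] op 39.8
```

View pics/w11c.png

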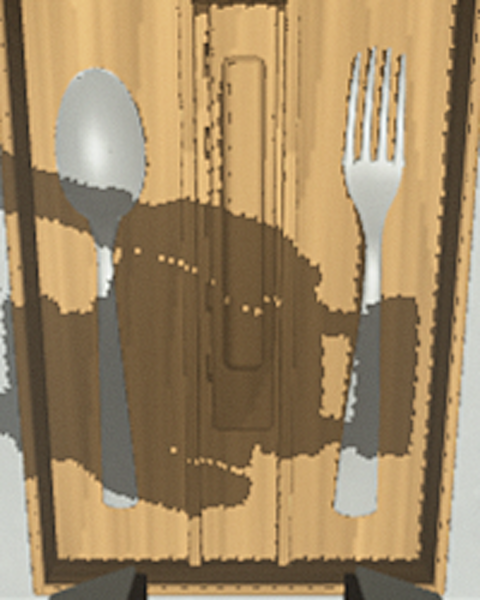

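View pics/s11.png

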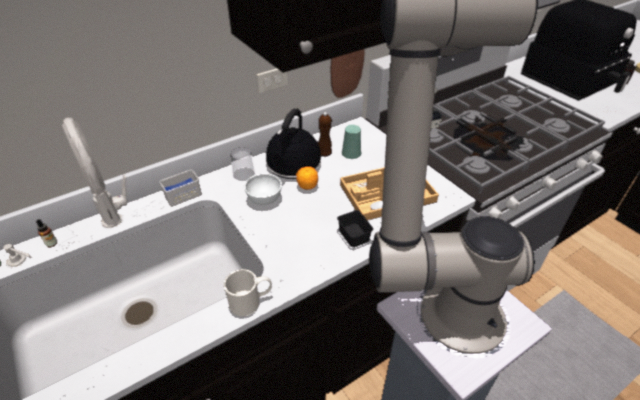

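View pics/t11.png

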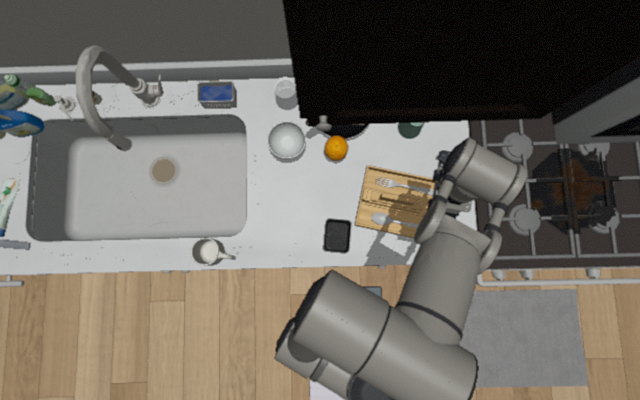

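Run:
```python
from h import *
import pickle
c=pickle.load(open('w11.pkl','rb'))
yaw=np.radians(-13.7); ex=np.array([np.cos(yaw),np.sin(yaw)]); ey=np.array([-ex[1],ex[0]]); o=np.array([.468,-.144])+np.array([.0044+.0002,-.001+.0004])
tf=lambda px,py,z: (lambda p: (np.array([(p[:2]-o)@ex,(p[:2]-o)@ey])*1000).round(1))(atz(c,220+px/2.4,py/2.4,z))
for n,z,L in (('panel',.1,[(222,57),(265,57),(225,368),(266,368)]),('foot near',.044,[(213,430),(273,430)]),('rim near outer',.036,[(38,592),(440,592)]),('rim near inner',.036,[(50,580),(430,580)])):
    print(n,[list(map(float,tf(*q,z))) for q in L])
a=cv2.imread('pics/w11.png'); b=cv2.resize(a[0:185,290:345],None,fx=8,fy=3.2,interpolation=cv2.INTER_CUBIC)
cv2.imwrite('pics/w11d.png',np.clip(b.astype(float)*1.4,0,255).astype('uint8'))
```

```text
panel [[-6.0, 78.6], [7.5, 78.6], [-5.4, -19.5], [8.8, -19.5]]
foot near [[-11.4, -55.2], [13.9, -55.1]]
rim near outer [[-92.3, -133.4], [92.0, -133.4]]
rim near inner [[-86.4, -127.5], [87.0, -127.4]]
```

View pics/w11d.png

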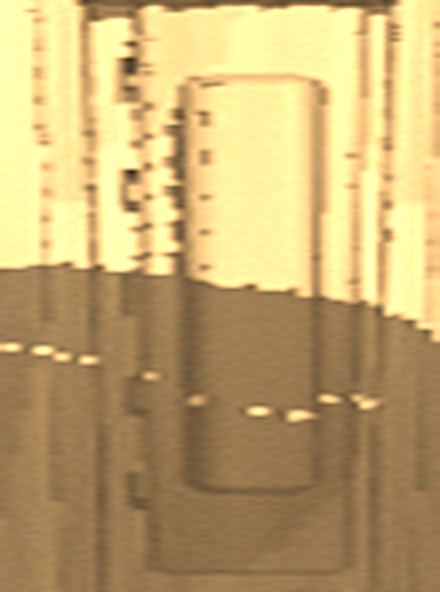

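Run:
```python
from h import *
import pickle
c=pickle.load(open('w11.pkl','rb'))
yaw=np.radians(-13.7); ex=np.array([np.cos(yaw),np.sin(yaw)]); ey=np.array([-ex[1],ex[0]]); o=np.array([.468,-.144])+np.array([.0044+.0002,-.001+.0004])
tf=lambda px,py,z: (lambda p: (np.array([(p[:2]-o)@ex,(p[:2]-o)@ey])*1000).round(1))(atz(c,290+px/8,py/3.2,z))
for q in [(128,57),(128,98),(131,170),(131,208),(133,278),(133,312),(136,377),(136,412),(138,472),(138,506)]: print(q,tf(*q,.032))
```

```text
(128, 57) [-13.2  95.3]
(128, 98) [-13.3  84.4]
(131, 170) [-13.2  64.9]
(131, 208) [-13.3  54.3]
(133, 278) [-13.2  34.3]
(133, 312) [-13.3  24.3]
(136, 377) [-13.1   4.8]
(136, 412) [-13.2  -5.9]
(138, 472) [-13.1 -24.8]
(138, 506) [-13.2 -35.8]
```

Run:
```python
from h import *
pose(); print(robot.hand_in())
```

```text
t 13.95 p [ 459.5 -188.   228.5] r [-1.799e+02  1.700e-01 -1.332e+01] F [-0.  -0.1  0.1] M [-0.03 -0.1  -0.01] op 39.6
the job is handed in; nothing more can be done
None
```

The divider is seated in the runner, slid home with its foot bar's end under the keeper's lip, and released. I handed the job in at about 14 s.

- **Seating:** It went into all five slots with no contact force on the way down. It stopped at the expected seated height: the tool tip was at 58.9 mm, against 59 mm predicted. The seating force reached about 17 N.
- **Sliding:** Divider and runner moved about 25.6 mm together at roughly 9 N, then came up hard against the stop at about 20 N with no further movement.
- **Release:** Before letting go I eased the divider back about 1.4 mm within the slots' play, and the side load dropped to about 1 N. The fingers came away clear.

**Last checks:** In the final wrist picture the divider's centre is at tray y ≈ 29.6–29.9 mm and the runner's middle slot at about 29.5 mm. With the stop known to be at 30 mm, that puts the divider at about 30 mm, inside the 29–31 mm band. The foot bar's end showed under the lip in a picture taken just before release. The spoon, fork, tub, orange, mug and dish look undisturbed.

**Disagreements:** The top camera read positions about 5 mm lower in x than the wrist camera. I used the wrist camera, and the grasp and fit bore it out. The tray's near rim read about 1.6 mm off in the last picture, which I put down to its rounded edge.

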